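# Close the swing-bar flower press and run its wing nut down

### The arm

A 7-joint arm with a two-finger parallel gripper is mounted at the origin on a cart in front of the work surface, level with it; the furniture and walls round the work are solid. World frame = base frame: x ahead of the robot, y to its left, z up, the work surface at z = 0. Lengths are in m, angles in degrees, forces in N, time in s.
With the tool pointing down it reaches from about 0.35 to 0.775 m from the base axis. Payload 3.1 kg.
Tool frame: the origin (TCP) lies at the centre of the arm's flange, where the gripper is bolted on; the fingertips stand 173 mm ahead of it and the grasp point (between the pads) lies 155 mm ahead of it (robot.tips_ahead is the distance from the TCP to the fingertips, in m); x points along the fingers, z is the direction in which the jaws open and shut, and the axes are right-handed (so a half turn about x gives the same grasp; the last joint's range is limited). The gripper opens to 85 mm and grips with 20 to 120 N. Pads are 22 mm wide; open, the fingers measure 114 mm over their backs; the gripper's body (76 mm by 85 mm) begins 54 mm behind the grasp point. The pads swing forward as they close: fully open they stand 13 mm farther back than shut.
Start: joints at [-68.852, 17.813, 0.802, 86.603, -0.252, 75.585, -1.558], TCP at [0.22, 0.504, 0.405] pointing down, gripper open.
Joint ranges: [-154.91, 154.91], [-16.99, 109.72], [-72.82, 74.43], [7.12, 147.25], [-82.49, 262.49], [11.32, 116.49], [-174.64, 174.64]. Speed limits (degrees/s): [159.86, 159.86, 180, 180, 180, 180, 180].

### API

Orientations are given as a 3x3 rotation matrix whose columns are the frame's x, y, z axes.
In Python, from cell import robot, viewer, job gives the robot as it stands.
- The arm moves only by the tool drive_tool, never from a script. Its argument "motion" is text: rows parted by semicolons, each of 5 numbers parted by spaces: the shift along the tool's x, y, z in mm, then the turn about the tool's x in rad, then the finger opening in mm, from 0 to 85.4. A call has 1 to 12 rows; each row is the pose to reach, as a shift and turn from the pose commanded when the call began, along the tool's axes at that moment; what a row does not reach only later rows make up. A row lasts 1/12 s, in which the tool goes at most 41.7 mm and 7.16 degrees, less where a joint would pass 70% of its speed; a pose out of reach is approached as far as the arm can. A call with a gripper value outside its range is refused whole. The fingers move at their own pace and stop on an object; "grip_force" is the grip in N (left out, the last holds). Time passes only in rows, so rows that repeat a pose let the fingers close. It gives the time, the measured TCP pose, the force and the opening at its end, in the units of the state.
- robot.observe(): the state, without advancing time (a new reading comes with each control period).
- viewer.snapshot(name): name is "scene" or "top"; returns a dict with "pixels" (400x640x3 uint8, blue, green, red), "intrinsics" (3x3 intrinsics, pixels), "R" (3x3) and "t" (3): a world point X has camera coordinates R X + t. Camera axes: x right, y down, z forward; pixel columns grow to the right and rows downward; lengths in m; the calibration is good to about 2 mm. A picture is of the moment at which its call begins. There is no depth.
- job.sign_off(): hands the job in, once; it reports no verdict.
Trained networks look in a picture, given as the dict that the camera call returned (one of the last four; its "shot" number tells which), for a name from the list of things; names that differ only in an ending like _2 or _b are one class to them, and where a whole thing is asked for, a point or a joint stands for the part that bears it (a point fixed in the world has none). Each returns a list of dicts, best first, with "conf" (0 to 1); they miss things now and then, are a little off and sometimes report something else, mostly with a low value. They report only what shows in the picture. A call takes as long as a camera call.
- viewer.find_in(target, picture): "uv" ([column, row] in pixels, amid what is visible of it).
- viewer.regions_of(target, picture): "pixels" (400x640 bool, what is visible of it) and "uv" ([column, row] in pixels, amid what is visible of it).
The state is a dict: "t": time; "qpos": joint angles; "joint_vel": joint speeds; "tau": joint torques, N m; "position": TCP position; "ee_rot": TCP orientation; "force": force on the tool from outside, world axes, zero at the start; "ft_torque": the same for the moment, N m; "gripper_width": finger opening in m.
Only numpy, scipy, OpenCV 4.12 (cv2) and the standard library are available. Lean on these libraries where they do the work, as an engineer would, in place of code of your own. Each camera call takes 0.05 s, during which the arm holds its last target.

### The job

Close the flower press: push the wooden swing bar round with a fingertip until the upright bolt sits fully in the notch at the bar's end, then turn the brass wing nut above it clockwise with repeated fingertip strokes against its wings until it is all the way down on the bar and stops. Only push, gently: do not pinch or force the bar or the nut, do not lift or shove the press, and leave the soap, pencil and tealight beside it alone.

Things in the scene. Friction and masses are not known exactly. Their poses are not given: they have to be found in the camera images.
- press: wooden flower press, 270 x 130 mm, standing loose on the table (about 3 kg; it slides if pushed hard sideways). Origin: centre of its underside; x along its length from the wing-nut end to the pivot end, y across it, z up. Base board (top 22 mm up), paper stack, 154 x 114 mm top board (upper face 68 mm up), the swing bar just above it; both posts stand on the centre line
- bolt_top (a point): top of the fixed upright 12 mm threaded steel bolt that carries the wing nut, at x = -100 mm, y = 0 of the press, 118 mm above the table; the bar's notch closes round this bolt, below the nut
- swing_bar (a joint): angle of the swing bar, rad: 0 is closed (lengthwise over the press, bolt at the bottom of the notch, hard stop); up to 1.2 as its free end swings out over the press's -y side. To close it push its -y flank towards the press's +y: from above it then turns clockwise about the pivot. Dry friction 0.12 N m; it stays where it is left
- bar_pivot (a point): on the pivot axis of the swing bar (x = +100 mm, y = 0 of the press), level with the bar's upper face, 88 mm above the table; a brass cap nut 26 mm across stands 18 mm above the bar here
- bar_mid (a point): on the centre line of the bar's upper face, 125 mm from the pivot axis. The bar is dark wood, 30 mm wide, 20 mm thick (68 to 88 mm above the table), and reaches to 227 mm from the pivot axis
- bar_notch (a point): centre of the notch in the bar's end, at the bar's upper face, 200 mm from the pivot axis; the 14.5 mm wide notch is open on the flank that faces the press's +y side
- wing_nut (a joint): turn of the brass wing nut, rad, growing clockwise seen from above (the tightening way): 0 is 1.5 turns above its seat, 9.42 is fully down on the closed bar (hard stop). It sinks 3 mm a turn, turns with light dry friction (0.025 N m) and stays where it is left; the bar must be under it before it is run down
- nut_axis (a point): on the axis of bolt and nut, at the nut's underside; 90.5 mm above the table when fully down, up to 4.5 mm higher when loose. A 2 mm washer, 33 mm across, travels below it, so the bar's upper face is 2 mm lower than the seated nut. The nut: hub 28 mm across below, 17 to 19 mm above, 18.5 mm high, with two opposite upright wings
- wing_tip (a point): centre of one of the two identical wings, 22.5 mm out from the axis and 21.5 mm above the nut's underside; each wing is a round ear 23 mm across, 6 mm thick, in an upright radial plane, 11 to 34 mm out from the axis and 10 to 33 mm above the nut's underside; the other wing is opposite
- pink_soap: pink soap bar 47 x 79 x 26 mm, lying beside the press on the side of the open bar; origin at its underside; to be left alone
- pencil: pencil 154 mm long, 7 mm thick, lying beside the press on the other side; to be left alone
- tealight: small tealight candle in a metal cup, 38 mm across, 20 mm high, standing beside the press's pivot end on its +y side; origin at its underside; to be left alone

How it is judged (in metres and radians):
On the way, in this order (a step that is already met when the one before it is completed fails the run):
1. the swing bar is closed with the bolt fully in its notch (value of joint swing_bar below 0.04 rad), for 0.2 s.
2. the wing nut has been turned down to its stop on the bar (value of joint wing_nut above 9.2 rad), for 0.2 s.
At the end, for the whole second after the job is handed in: The swing bar is closed (within 0.04 rad, the bolt fully in the notch), the wing nut is down on it (within 0.22 rad of its stop at 9.42), the press stands level and still (value of joint swing_bar below 0.04 rad and value of joint wing_nut above 9.2 rad and not (velocity of joint wing_nut above 0.1 rad/s) and linear speed of press below 0.01 m/s and angle between press's own z axis and vertical below 0.03 rad); the robot touches nothing.
It fails at once if the wing nut is run down while the bar is not yet under it (value of joint wing_nut above 4 rad and value of joint swing_bar above 0.1 rad).
It fails at once if the bar, the nut or the press is pinched or forced (more than 30 N from the fingers) (contact force between the fingers and press above 30 N).
It fails at once if the press is lifted or tipped (height (world z) of press above 0.01 m or angle between press's own z axis and vertical above 0.06 rad).
It fails at once if the press is shoved more than 30 mm from its place (distance of press from where it was at the start of the episode above 0.03 m).
It fails at once if the soap, pencil or tealight is moved more than 20 mm (distance of any of pink_soap, pencil, tealight from where it was at the start of the episode above 0.02 m).
It also fails if it takes over 72 s, if anything falls off the work surface, if the arm or the gripper's body presses on something with over 40 N, if the wrist force passes 120 N, or if a joint passes its speed limit or range.

## Working session

There is one attempt and no reset: what is moved stays moved. The work goes in short steps, Python scripts to look and compute and a tool call to move; the robot and the scene stay as the last step left them, time stands still between calls to the robot, and variables do not carry over. Pictures are saved under pics/ and viewed, and the job is handed in when it is done.

Besides the shell and the picture viewer there is one more tool, called after "Request:" in YAML: its name, and indented under it one key for each argument. drive_tool: Moves the arm, as the interface text tells. Its arguments: {"type":"object","properties":{"motion":{"type":"string"},"grip_force":{"type":"number"}},"required":["motion"]}

```bash
mkdir -p pics; ls
cat > h.py <<'E'
import numpy as np, cv2
from cell import robot, viewer, job
def ray(p,uv):
    K=np.array(p["intrinsics"]);R=np.array(p["R"]);t=np.array(p["t"])
    d=R.T@np.linalg.solve(K,[uv[0],uv[1],1.]);return -R.T@t,d
def atz(p,uv,z):
    o,d=ray(p,uv);return o+d*(z-o[2])/d[2]
def proj(p,X):
    K=np.array(p["intrinsics"]);c=np.array(p["R"])@np.array(X)+np.array(p["t"]);q=K@c;return q[:2]/q[2]
def save(p,n): cv2.imwrite("pics/"+n,np.array(p["pixels"]))
E
python3 - <<'E'
from h import *
np.set_printoptions(precision=4,suppress=True)
s=robot.observe();print(s)
for n in("top","scene"):
    p=viewer.snapshot(n);save(p,n+"0.png");print(n,ray(p,(320,200)))
    for t in("press","bolt_top","bar_pivot","bar_mid","bar_notch","nut_axis","wing_tip","pink_soap","pencil","tealight"):
        try:
            print(t,[(np.round(r["uv"],1).tolist(),round(r["conf"],2)) for r in viewer.find_in(t,p)])
        except Exception as e: print(t,e)
E
```

```text
pics
{'t': 0.0, 'qpos': array([-68.8519,  17.8605,   0.8005,  86.6917,  -0.2535,  75.5862,
        -1.5581]), 'joint_vel': array([-0.0612,  0.0674, -0.0311, -0.0108, -0.0902,  0.0905, -0.0263]), 'tau': array([ -0.0004, -37.9914,   0.1455, -23.0595,   0.0123,   0.0138,
         0.    ]), 'position': array([0.2195, 0.504 , 0.4036]), 'ee_rot': array([[-0.0009, -0.9168,  0.3993],
       [-0.0022,  0.3993,  0.9168],
       [-1.    , -0.0001, -0.0024]]), 'force': array([-0.649 ,  0.2886, -0.7661]), 'ft_torque': array([0.0397, 0.0214, 0.0067]), 'gripper_width': 0.08528314072303475}
top (array([ 0.3638, -0.2881,  0.9344]), array([ 0.1201,  0.0323, -0.9926]))
press [([339.1, 182.2], 0.69), ([365.2, 163.9], 0.6)]
bolt_top [([345.5, 180.8], 0.77), ([342.0, 219.3], 0.17)]
bar_pivot [([368.9, 169.4], 0.97), ([290.4, 146.2], 0.37)]
bar_mid [([365.5, 165.3], 0.85)]
bar_notch [([365.0, 167.5], 0.78)]
nut_axis [([339.8, 216.7], 0.51)]
wing_tip [([336.2, 216.2], 0.5)]
pink_soap [([390.4, 156.4], 0.86)]
pencil [([299.8, 178.7], 0.63)]
tealight [([291.8, 144.5], 0.61)]
scene (array([0.0041, 0.2675, 0.5394]), array([ 0.5761, -0.6291, -0.522 ]))
press [([329.1, 212.5], 0.94)]
bolt_top [([332.9, 213.9], 0.88)]
bar_pivot [([333.2, 180.5], 0.57)]
bar_mid [([332.2, 180.7], 0.55)]
bar_notch [([332.8, 181.9], 0.76)]
nut_axis [([363.3, 199.3], 0.73), ([293.2, 251.9], 0.42)]
wing_tip [([364.8, 200.3], 0.72), ([329.8, 212.7], 0.28)]
pink_soap [([338.0, 181.9], 0.46)]
pencil []
tealight [([251.9, 232.4], 0.65)]
```

```bash
python3 -c "
import cv2
a=cv2.imread('pics/top0.png');cv2.imwrite('pics/top0c.png',cv2.resize(a[100:280,220:460],None,fx=3.3,fy=3.3,interpolation=2))
a=cv2.imread('pics/scene0.png');cv2.imwrite('pics/scene0c.png',cv2.resize(a[100:300,200:460],None,fx=3,fy=3,interpolation=2))"
```

```text
(no output)
```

View pics/top0.png

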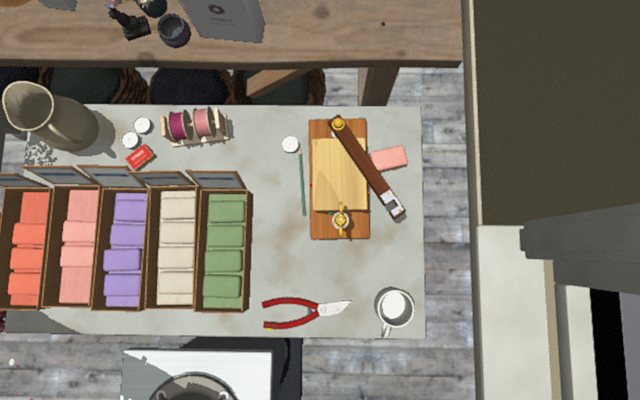

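View pics/scene0.png

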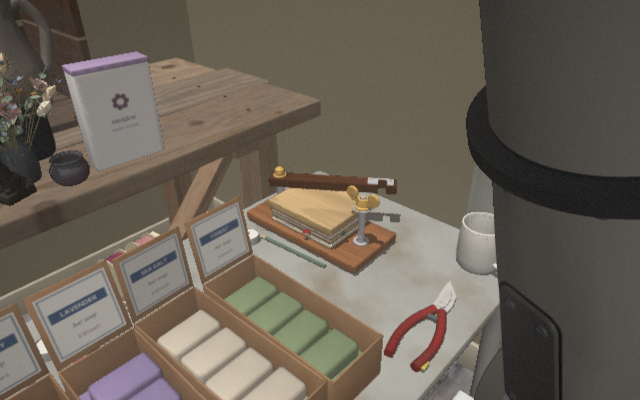

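```bash
ls pics
```

```text
scene0.png
scene0c.png
top0.png
top0c.png
```

View pics/top0c.png

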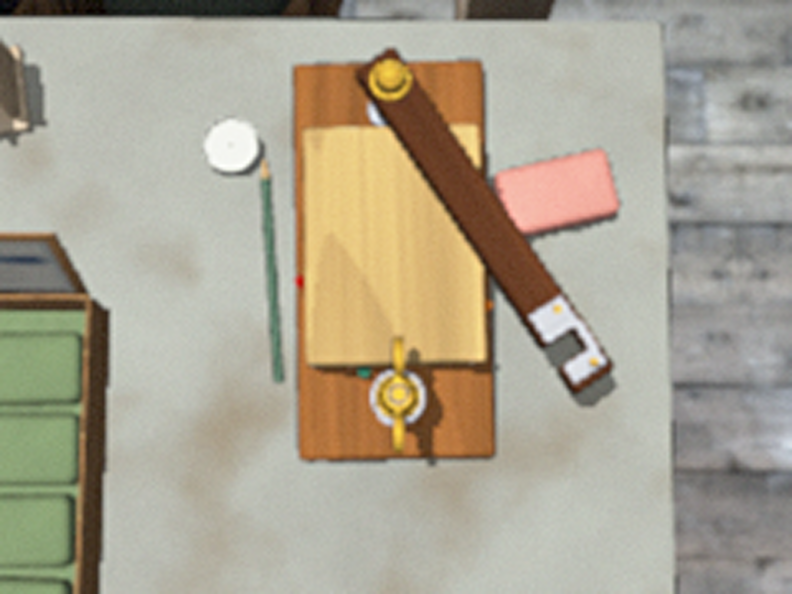

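View pics/scene0c.png

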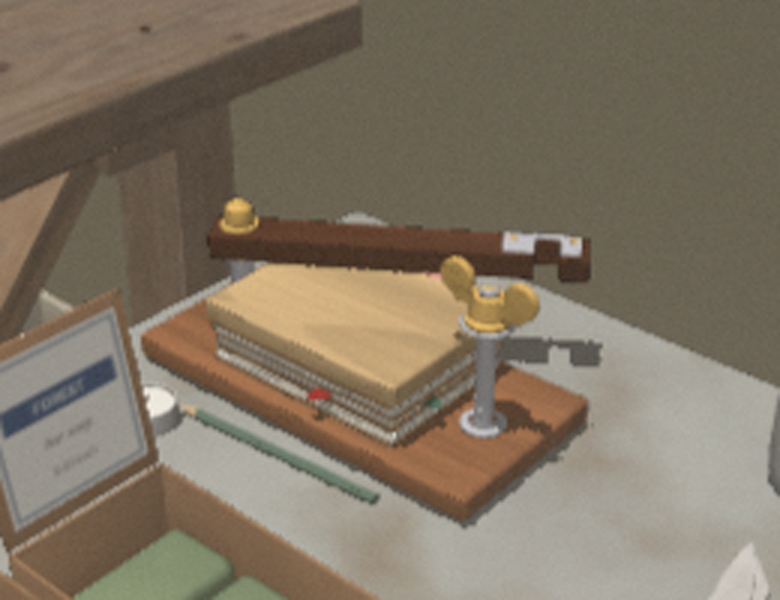

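Run:
```python
from h import *
np.set_printoptions(precision=4,suppress=True)
p=viewer.snapshot("top")
f=lambda u,v:(220+u/3.3,100+v/3.3)
g={}
for n,u,v,z in [("cap",390,76,.106),("bolt",399,393,.118),("c1",294,64,.022),("c2",481,61,.022),("c3",494,457,.022),("c4",300,460,.022),
 ("wingA",398,345,.115),("wingB",398,445,.115),("notch",562,353,.088),("tipL",572,390,.088),("tipR",608,362,.088),("soap",557,190,.026),("tea",232,145,.02),("pen1",264,162,.007),("pen2",279,381,.007)]:
    X=atz(p,f(u,v),z);g[n]=X;print(n,X)
B=g["bolt"];C=g["cap"];print("dist bolt-cap",np.linalg.norm((C-B)[:2]), "yaw",np.degrees(np.arctan2(*(C-B)[[1,0]])))
b=[g[k] for k in("c1","c2","c3","c4")];print("centre base",np.mean(b,0),"mid bolt cap",(B+C)/2,np.linalg.norm((b[0]-b[3])[:2]),np.linalg.norm((b[0]-b[1])[:2]),np.degrees(np.arctan2(*((b[0]+b[1]-b[2]-b[3]))[[1,0]])))
p2=viewer.snapshot("scene")
for k in ("cap","bolt","notch","wingA","wingB","c4","c3"): print(k,proj(p2,g[k]),proj(p2,g[k])*3-np.array([600,300]))
```

```text
cap [ 0.6223 -0.2959  0.106 ]
bolt [ 0.4257 -0.3027  0.118 ]
c1 [ 0.6565 -0.2312  0.022 ]
c2 [ 0.6596 -0.3585  0.022 ]
c3 [ 0.3919 -0.3666  0.022 ]
c4 [ 0.3885 -0.24    0.022 ]
wingA [ 0.4544 -0.3019  0.115 ]
wingB [ 0.3954 -0.3023  0.115 ]
notch [ 0.4536 -0.4026  0.088 ]
tipL [ 0.431  -0.4085  0.088 ]
tipR [ 0.4484 -0.4305  0.088 ]
soap [ 0.5694 -0.4087  0.026 ]
tea [ 0.6    -0.1901  0.02  ]
pen1 [ 0.5916 -0.2109  0.007 ]
pen2 [ 0.4413 -0.2242  0.007 ]
dist bolt-cap 0.19673984159000968 yaw 1.9736387593260303
centre base [ 0.5241 -0.2991  0.022 ] mid bolt cap [ 0.524  -0.2993  0.112 ] 0.2682310172502855 0.1273068181951921 1.8150335537861157
cap [280.803  166.6009] [242.4091 199.8027]
bolt [363.6687 194.5917] [491.0061 283.775 ]
notch [383.926  182.9819] [551.778  248.9456]
wingA [350.1942 190.5864] [450.5825 271.7591]
wingB [377.9463 202.4431] [533.839  307.3293]
c4 [355.8859 265.8527] [467.6577 497.5582]
c3 [397.5245 232.3842] [592.5735 397.1525]
```

Request:
drive_tool:
  motion: "-40 0 0 0 0; -80 0 0 0 0; -96 -30 -20 0 0; -96 -400 -267 0 0; -96 -400 -267 0 0; -96 -400 -267 0 0; -96 -400 -267 0 0; -96 -400 -267 0 0; -96 -400 -267 0 0; -96 -400 -267 0 0; -96 -400 -267 0 0; -96 -400 -267 0 0"

```text
t: 2.2
position: [0.4425, 0.1565, 0.5011]
ee_rot: [[0.001, -0.917, 0.399], [0.001, 0.399, 0.917], [-1.0, -0.001, 0.001]]
force: [0.7, -0.0, -0.9]
gripper_width: -0.0
```

Run:
```python
from h import *
print(robot.tips_ahead, robot.observe()["qpos"], robot.observe()["t"])
```

```text
0.1734 [-39.09746883   6.0643835   19.67818187  88.09137445  -2.07259458
  86.1309292   47.10217185] 2.2
```

Request:
drive_tool:
  motion: "0 -319 -484 -0.4 0; 0 -319 -484 -0.4 0; 0 -319 -484 -0.4 0; 0 -319 -484 -0.4 0; 0 -319 -484 -0.4 0; 0 -319 -484 -0.4 0; 0 -319 -484 -0.4 0; 0 -319 -484 -0.4 0; 0 -319 -484 -0.4 0; 0 -319 -484 -0.4 0; 50 -319 -484 -0.4 0; 100 -319 -484 -0.4 0"

```text
t: 3.2
position: [0.5233, -0.3111, 0.4699]
ee_rot: [[0.005, -1.0, 0.012], [-0.005, 0.012, 1.0], [-1.0, -0.005, -0.005]]
force: [1.1, 0.1, 0.3]
gripper_width: 0.0002
```

Request:
drive_tool:
  motion: "0 -10 -40 0 0; 20 -19 -80 0 0; 60 -19 -100 0 0; 100 -19 -100 0 0; 130 -19 -100 0 0; 150 -19 -100 0 0; 150 -19 -100 0 0; 150 -19 -100 0 0"

```text
t: 3.87
position: [0.5412, -0.4074, 0.3164]
ee_rot: [[-0.002, -1.0, 0.01], [0.002, 0.01, 1.0], [-1.0, 0.002, 0.002]]
force: [0.9, -0.7, 1.3]
gripper_width: 0.0001
```

```bash
cat >> h.py <<'E'
def crop(p,n,c0,c1,r0,r1,f):
    cv2.imwrite("pics/"+n,cv2.resize(np.array(p["pixels"])[r0:r1,c0:c1],None,fx=f,fy=f,interpolation=2))
E
python3 - <<'E'
from h import *
np.set_printoptions(precision=4,suppress=True)
s=robot.observe();print(robot.tips_ahead,s["t"],s["qpos"],s["position"])
p=viewer.snapshot("scene");crop(p,"s1.png",200,460,100,300,3)
p=viewer.snapshot("top");crop(p,"t1.png",220,460,60,260,3)
E
```

```text
0.1734 3.8667 [ 15.8879  39.3005  34.8151  72.2714 -21.9653  75.1033 139.5666] [ 0.5412 -0.4074  0.3164]
```

View pics/s1.png

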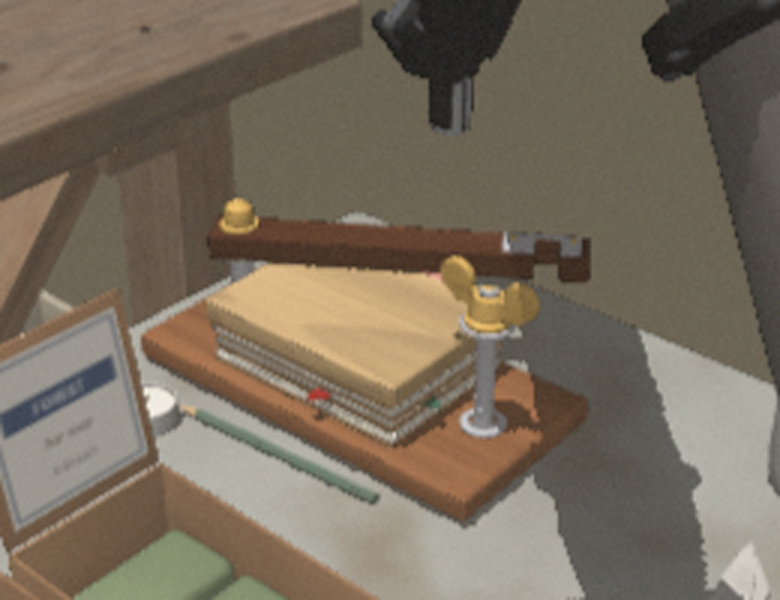

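View pics/t1.png

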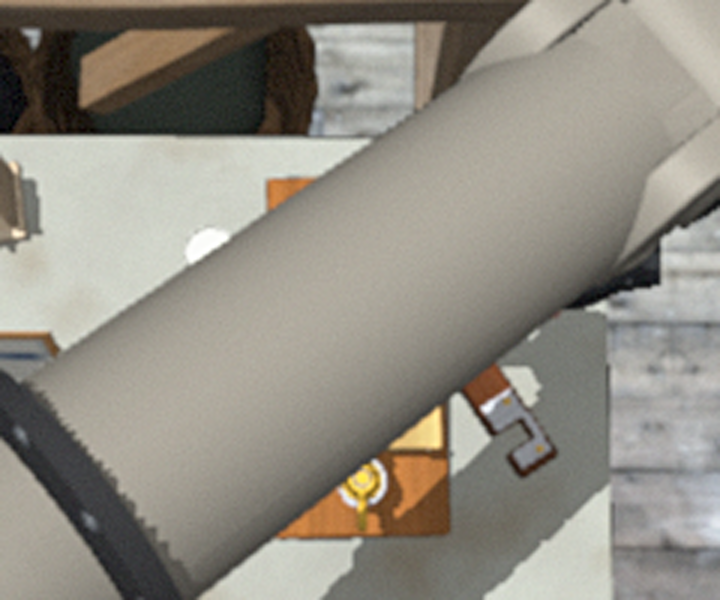

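Run:
```python
from h import *
p=viewer.snapshot("scene")
for z in (.13,.143,.156): print(z,proj(p,[.5412,-.4074,z])*3-np.array([600,300]))
```

```text
0.13 [450.44161598 146.23158237]
0.143 [450.97409517 128.02565976]
0.156 [451.51419827 109.55906873]
```

Request:
drive_tool:
  motion: "30 0 0 0 0; 55 0 0 0 0; 65 0 0 0 0; 65 0 0 0 0; 65 0 0 0 0"

```text
t: 4.43
position: [0.5415, -0.4082, 0.2539]
ee_rot: [[0.001, -1.0, 0.01], [-0.001, 0.01, 1.0], [-1.0, -0.001, -0.001]]
force: [-0.3, -0.3, 0.2]
gripper_width: 0.0002
```

Request:
drive_tool:
  motion: "4 3 5 0 0; 4 6 10 0 0; 4 9 15 0 0; 4 13 20 0 0; 4 16 25 0 0; 4 20 31 0 0; 4 24 37 0 0; 4 28 43 0 0; 4 32 49 0 0; 4 36 55 0 0; 4 39 60 0 0; 4 41 63 0 0"

```text
t: 5.43
position: [0.5004, -0.3434, 0.2484]
ee_rot: [[-0.0, -1.0, 0.01], [0.001, 0.01, 1.0], [-1.0, 0.0, 0.001]]
force: [0.5, -0.5, 0.6]
gripper_width: -0.0005
```

Run:
```python
from h import *
p=viewer.snapshot("scene");crop(p,"s2.png",200,460,100,300,3)
```

```text
(no output)
```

View pics/s2.png

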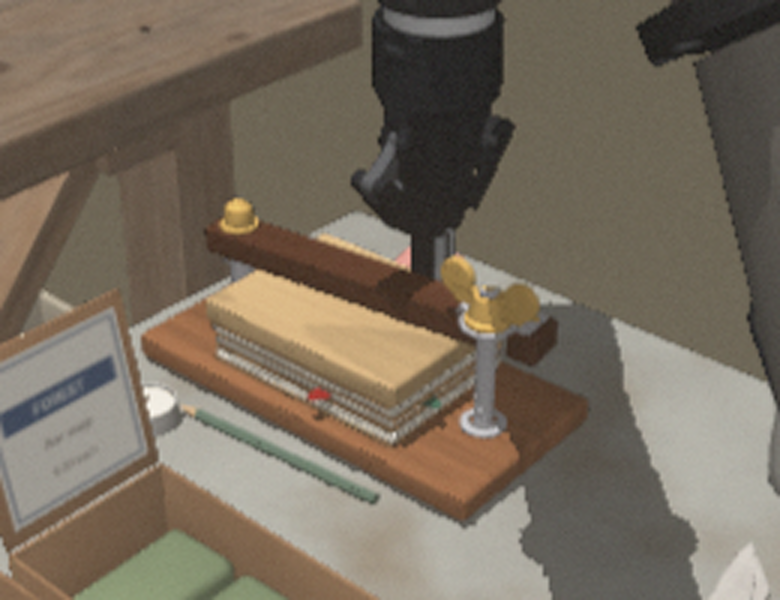

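Request:
drive_tool:
  motion: "0 1 3 0 0; 0 2 5 0 0; 0 3 7 0 0; 0 4 9 0 0; 0 4 11 0 0; 0 4 12 0 0; 0 4 12 0 0"

```text
t: 6.07
position: [0.4966, -0.3323, 0.2484]
ee_rot: [[-0.001, -1.0, 0.011], [0.0, 0.011, 1.0], [-1.0, 0.001, 0.0]]
force: [-0.1, 0.2, 0.8]
gripper_width: -0.0002
```

Request:
drive_tool:
  motion: "0 0 1 0 0; 0 0 2 0 0; 0 0 2 0 0"

```text
t: 6.32
position: [0.4966, -0.3304, 0.2484]
ee_rot: [[-0.001, -1.0, 0.011], [0.0, 0.011, 1.0], [-1.0, 0.001, 0.0]]
force: [-0.8, -1.2, 0.8]
gripper_width: 0.0001
```

Run:
```python
from h import *
p=viewer.snapshot("scene");crop(p,"s3.png",250,450,100,260,4)
```

```text
(no output)
```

View pics/s3.png

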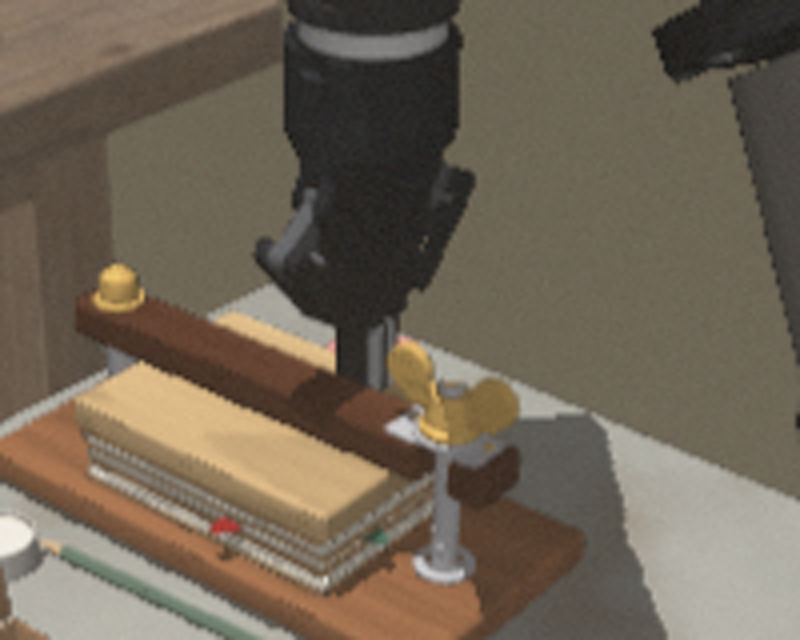

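Request:
drive_tool:
  motion: "0 0 1 0 0; 0 0 2 0 0; 0 0 2 0 0"

```text
t: 6.62
position: [0.4966, -0.3291, 0.2485]
ee_rot: [[-0.0, -1.0, 0.011], [-0.002, 0.011, 1.0], [-1.0, 0.0, -0.002]]
force: [-0.7, -2.3, -1.3]
gripper_width: 0.0001
```

Request:
drive_tool:
  motion: "0 0 1 0 0; 0 0 2 0 0; 0 0 2 0 0"

```text
t: 6.87
position: [0.4964, -0.3284, 0.2487]
ee_rot: [[0.001, -1.0, 0.012], [-0.005, 0.012, 1.0], [-1.0, -0.001, -0.005]]
force: [0.1, -6.6, -3.4]
gripper_width: 0.0
```

Request:
drive_tool:
  motion: "0 0 0 0 0; 0 0 0 0 0; 0 0 -2 0 0; 0 0 -10 0 0; 0 0 -40 0 0; 0 0 -50 0 0; 0 0 -50 0 0"

```text
t: 7.45
position: [0.4951, -0.3795, 0.2489]
ee_rot: [[-0.0, -1.0, 0.015], [-0.002, 0.015, 1.0], [-1.0, 0.0, -0.002]]
force: [0.1, 0.4, 0.7]
gripper_width: 0.0002
```

Run:
```python
from h import *
s=robot.observe();print(s["qpos"],s["position"])
p=viewer.snapshot("scene");crop(p,"s4.png",250,450,100,260,4)
p=viewer.snapshot("top");crop(p,"t4.png",280,440,100,260,4)
```

```text
[ 13.44835747  36.71273935  34.57710267  87.21560821 -22.26411467
  62.98513052 141.99392018] [ 0.49512725 -0.37953282  0.24889121]
```

View pics/s4.png

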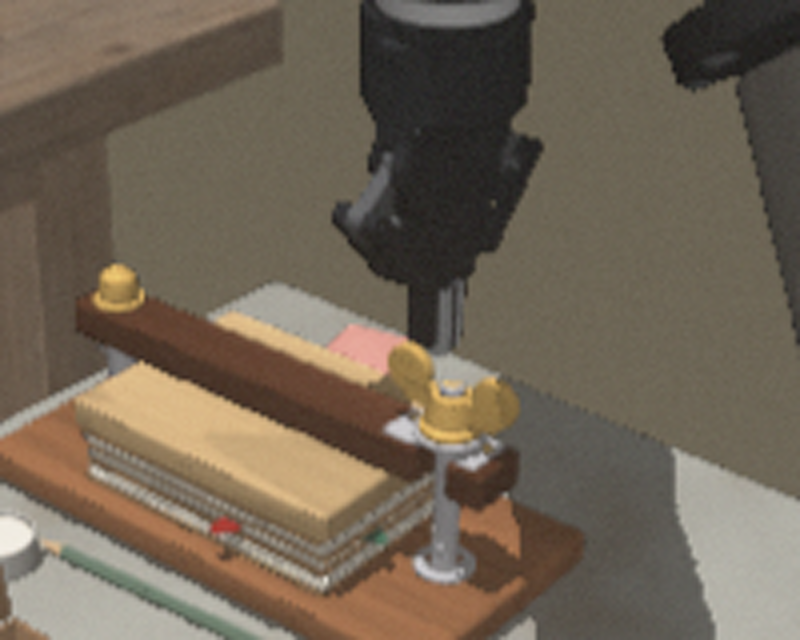

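View pics/t4.png

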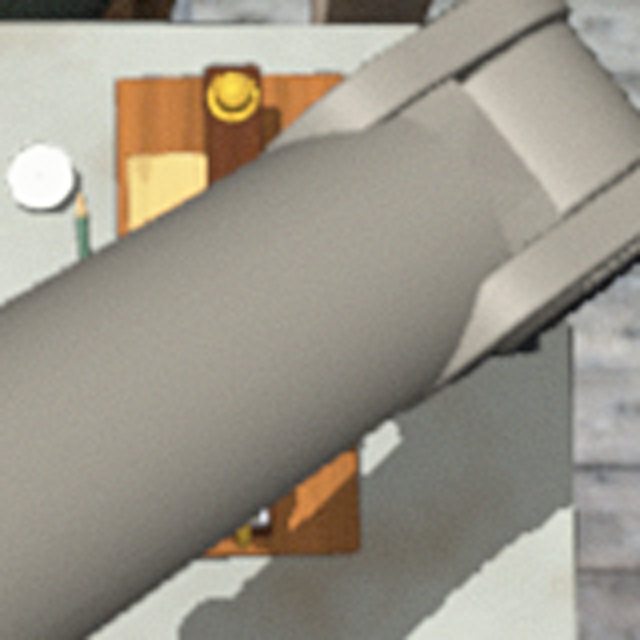

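Run:
```python
from h import *
p=viewer.snapshot("scene")
def P(x,y,z,c=(.524,-.2991),yaw=np.radians(1.9)):
    return np.array([c[0]+np.cos(yaw)*x-np.sin(yaw)*y,c[1]+np.sin(yaw)*x+np.cos(yaw)*y,z])
cr=lambda X:np.round((proj(p,X)-[250,100])*4,0)
for a in (0,.04,.08):
    f=lambda r,w,z:P(.1-r*np.cos(a)+w*np.sin(a)*-1*-1*0 - w*np.sin(a)*(-1)*-1, -r*np.sin(a)+w*np.cos(a), z)
    print(a,"tip+y top",cr(f(.227,.015,.088)),"tip+y bot",cr(f(.227,.015,.068)),"tip-y top",cr(f(.227,-.015,.088)),"notchcorner near",cr(f(.1927,.015,.088)),cr(f(.2073,.015,.088)))
print("base corner",cr(P(-.135,-.065,.022)),"bolt top",cr(P(-.1,0,.118)),"bolt foot",cr(P(-.1,0,.022)),"cap",cr(P(.1,0,.106)))
```

```text
0 tip+y top [486. 477.] tip+y bot [484. 516.] tip-y top [526. 447.] notchcorner near [420. 448.] [448. 460.]
0.04 tip+y top [499. 468.] tip+y bot [497. 507.] tip-y top [537. 438.] notchcorner near [432. 441.] [460. 452.]
0.08 tip+y top [512. 459.] tip+y bot [509. 498.] tip-y top [546. 428.] notchcorner near [443. 434.] [472. 444.]
base corner [594. 528.] bolt top [457. 380.] bolt foot [449. 564.] cap [121. 265.]
```

Request:
drive_tool:
  motion: "-40 0 0 0 85; -80 0 0 0 85; -90 20 20 0 85; -90 50 50 0 85; -90 71 76 0 85; -90 71 76 0 85; -90 71 76 0 85; -90 71 76 0 85"

```text
t: 8.27
position: [0.4271, -0.2986, 0.339]
ee_rot: [[0.002, -1.0, 0.008], [0.0, 0.008, 1.0], [-1.0, -0.002, 0.0]]
force: [-0.0, -1.1, -0.5]
gripper_width: 0.0849
```

Run:
```python
from h import *
s=robot.observe();print(s["qpos"],s["position"],s["gripper_width"])
p=viewer.snapshot("scene");crop(p,"s5.png",250,450,100,260,4)
```

```text
[  3.09021207  19.71120104  38.7060698   98.21335544 -13.37933782
  66.66708923 135.01355339] [ 0.4271157  -0.29857733  0.3389742 ] 0.08489351064009963
```

View pics/s5.png

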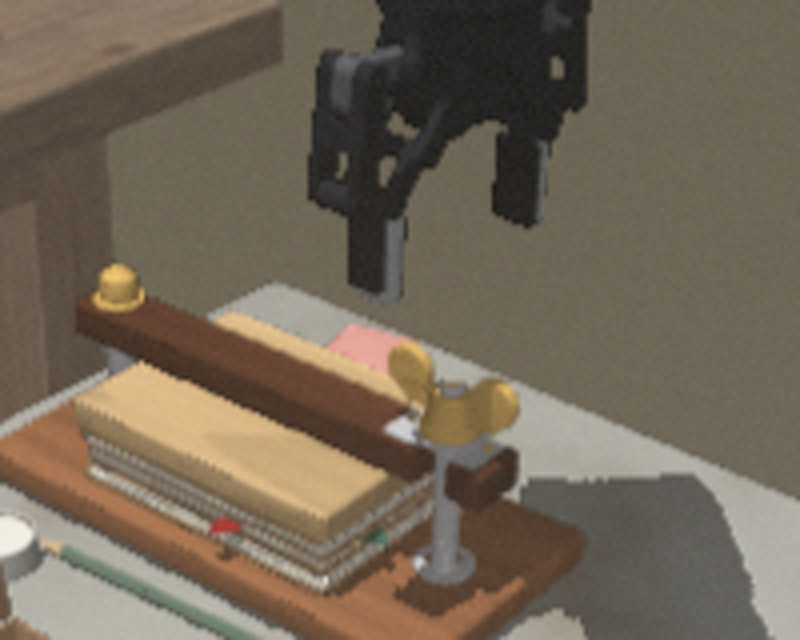

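Request:
drive_tool:
  motion: "0 2 -4 0 85; 0 2 -4 0 85; 30 2 -4 0 85; 60 2 -4 0 85; 69 2 -4 0 85; 69 2 -4 0 85; 69 2 -4 0 85"

```text
t: 8.9
position: [0.4244, -0.3043, 0.2697]
ee_rot: [[-0.001, -1.0, 0.011], [-0.001, 0.011, 1.0], [-1.0, 0.001, -0.001]]
force: [0.1, -0.3, 1.2]
gripper_width: 0.0849
```

Run:
```python
from h import *
p=viewer.snapshot("scene");crop(p,"s6.png",270,430,120,260,5)
```

```text
(no output)
```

View pics/s6.png

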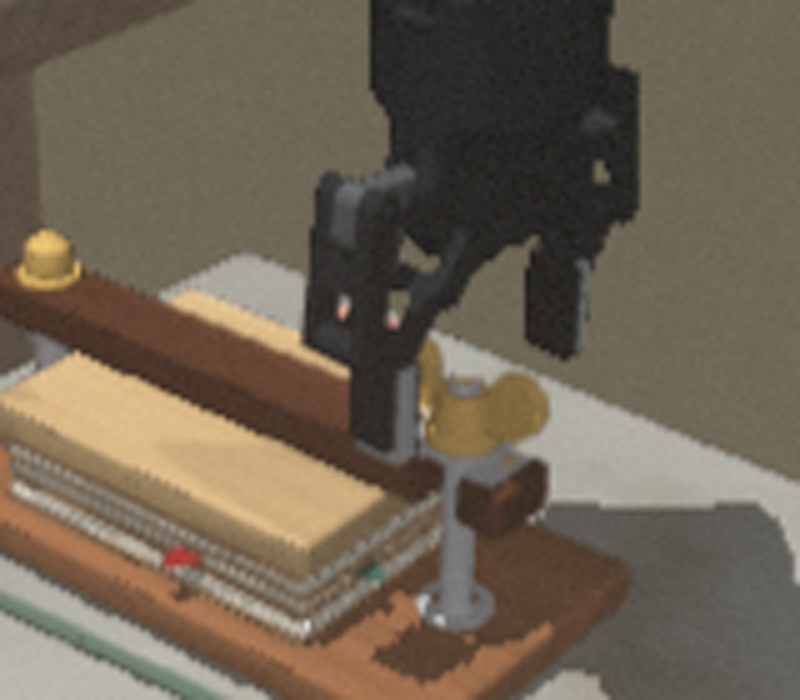

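Request:
drive_tool:
  motion: "0 0 2 0 50; 0 0 2 0 50; 0 0 2 0 50; 0 0 2 0.1 50; 0 0 2 0.2 50; 0 0 2 0.3 50; 0 0 2 0.4 50; 0 0 2 0.5 50; 0 0 2 0.6 50; 0 0 2 0.7 50; 0 0 2 0.8 50; 0 0 2 0.8 50"
  grip_force: 20

```text
t: 9.95
position: [0.4245, -0.3016, 0.27]
ee_rot: [[0.001, -0.688, 0.726], [-0.001, 0.726, 0.688], [-1.0, -0.001, 0.0]]
force: [-0.8, 0.1, -0.3]
gripper_width: 0.0499
```

Run:
```python
from h import *
s=robot.observe();print(s["qpos"],s["position"],s["force"],s["ft_torque"],s["gripper_width"])
p=viewer.snapshot("scene");crop(p,"s7.png",270,430,120,260,5)
```

```text
[ -2.33148602  27.04664654  48.03470307 103.46460687 -23.04352633
  59.74512344  97.95170013] [ 0.42446452 -0.30159759  0.2699779 ] [-0.82344593  0.05427114 -0.25294901] [-0.01866507 -0.05143521 -0.08944122] 0.04993899713958338
```

View pics/s7.png

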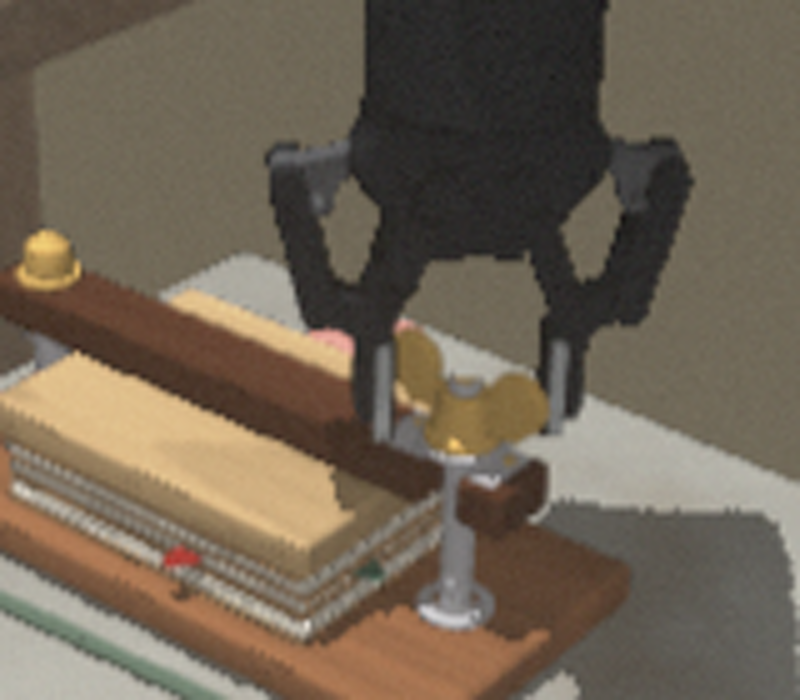

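Request:
drive_tool:
  motion: "0 0 0 0.1 50; 0 0 0 0.2 50; 0 0 0 0.3 50; 0 0 0 0.4 50; 0 0 0 0.5 50; 0 0 0 0.6 50; 0 0 0 0.7 50; 0 0 0 0.8 50; 0 0 0 0.8 50"

```text
t: 10.75
position: [0.4244, -0.3017, 0.2697]
ee_rot: [[0.0, 0.039, 0.999], [-0.001, 0.999, -0.039], [-1.0, -0.001, 0.0]]
force: [-0.5, 0.0, 0.4]
gripper_width: 0.0501
```

Run:
```python
from h import *
s=robot.observe();print(s["qpos"],s["position"],s["force"],s["ft_torque"],s["gripper_width"])
p=viewer.snapshot("scene");crop(p,"s8.png",270,430,120,260,5)
```

```text
[ -9.16843858  31.56225545  59.37187009 103.66880785 -30.48858965
  62.54372343  58.9758676 ] [ 0.42443396 -0.30172407  0.26971214] [-0.52528825  0.03629526  0.35645163] [ 0.02685473 -0.01117736 -0.02704042] 0.05013782488647397
```

View pics/s8.png

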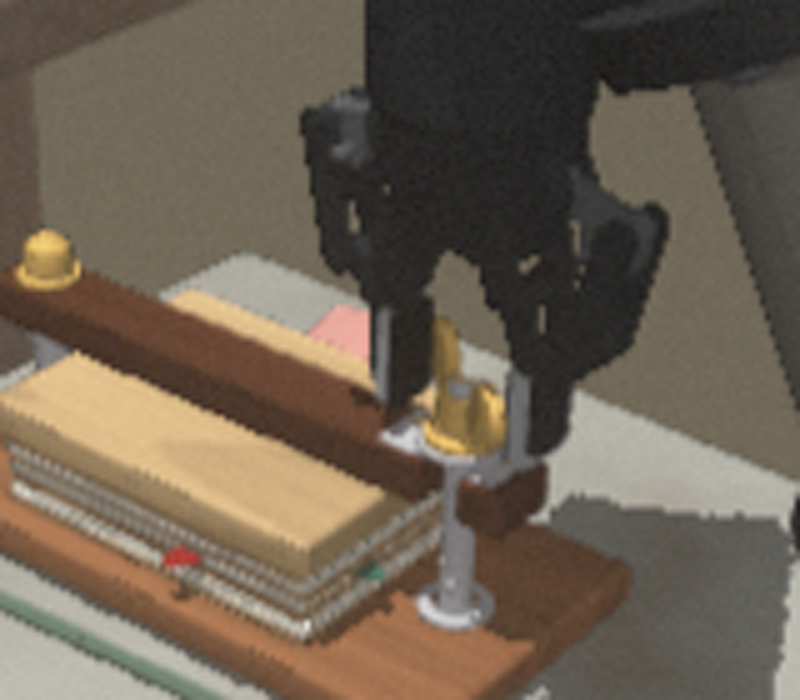

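Request:
drive_tool:
  motion: "0 0 0 -0.1 85; 0 0 0 -0.1 85; 0 0 0 -0.1 85; 0 0 0 -0.1 85; -35 0 0 -0.1 85; -60 0 0 -0.2 85; -60 0 0 -0.32 0; -60 0 0 -0.44 0; -60 0 0 -0.56 0; -60 0 0 -0.68 0; -60 0 0 -0.8 0; -60 0 0 -0.9 0"

```text
t: 11.8
position: [0.424, -0.3017, 0.3296]
ee_rot: [[0.0, -0.761, 0.649], [0.0, 0.649, 0.761], [-1.0, -0.0, 0.0]]
force: [-0.7, -0.2, 0.5]
gripper_width: 0.0119
```

Request:
drive_tool:
  motion: "0 0 0 -0.12 0; 0 0 0 -0.24 0; 0 0 0 -0.36 0; 0 0 0 -0.48 0; 0 0 0 -0.6 0; 0 0 0 -0.7 0; 0 0 0 -0.7 0; 0 0 0 -0.7 0"

```text
t: 12.47
position: [0.424, -0.3018, 0.3295]
ee_rot: [[0.0, -1.0, 0.014], [0.0, 0.014, 1.0], [-1.0, -0.0, 0.0]]
force: [0.3, -0.0, 0.2]
gripper_width: -0.0
```

Run:
```python
from h import *
s=robot.observe();print(s["qpos"],s["position"],s["ee_rot"],s["gripper_width"])
p=viewer.snapshot("scene");crop(p,"s9.png",270,430,120,260,5)
N=np.array([.4245,-.3022]); cr=lambda X:np.round((proj(p,X)-[270,120])*5,0)
for ph in (-20,-30,-40,-50):
    u=np.array([np.cos(np.radians(ph)),np.sin(np.radians(ph))])
    for z in(.1165,.115): print(ph,z,[cr([*(N+k*.0225*u),z]) for k in(1,-1)])
```

```text
[  2.07022347  20.64825713  40.83180684  99.08843315 -14.66786996
  65.71739389 136.38595055] [ 0.42399794 -0.30179699  0.32953127] [[ 1.59158541e-04 -9.99905335e-01  1.37584439e-02]
 [ 2.01057221e-04  1.37584758e-02  9.99905327e-01]
 [-9.99999967e-01 -1.56377239e-04  2.03227967e-04]] -1.2529085087863912e-05
-20 0.1165 [array([435., 349.]), array([506., 409.])]
-20 0.115 [array([435., 353.]), array([506., 413.])]
-30 0.1165 [array([446., 347.]), array([496., 412.])]
-30 0.115 [array([445., 351.]), array([496., 416.])]
-40 0.1165 [array([456., 345.]), array([485., 413.])]
-40 0.115 [array([456., 349.]), array([484., 417.])]
-50 0.1165 [array([468., 345.]), array([473., 413.])]
-50 0.115 [array([468., 349.]), array([473., 417.])]
```

View pics/s9.png

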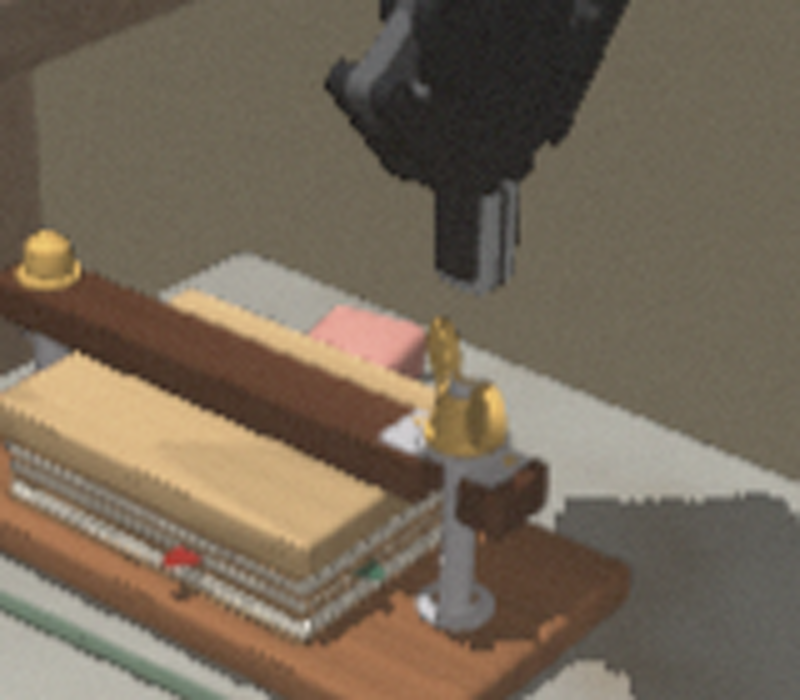

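```bash
cat > orb.py <<'E'
import numpy as np
def pos(ph,a=27,N=(.4245,-.3022)):
    r=np.radians(ph);u=np.array([np.cos(r),np.sin(r)]);n=np.array([-u[1],u[0]])
    s=11*abs(n[0])+14.5*abs(n[1])
    return np.array(N)*1e3+a*u+(3+s)*n
def tool(ph,ref,a=27): # ref mm
    d=pos(ph,a)-np.array(ref);return -d[0],d[1]
E
python3 - <<'E'
from orb import *
print([ (p,*np.round(tool(p,(424,-301.8)),0)) for p in (41,31)])
print("\n".join(str((p,*np.round(pos(p),1)))for p in range(40,-380,-10)))
E
```

```text
[(41, np.float64(-7.0), np.float64(33.0)), (31, np.float64(-13.0), np.float64(32.0))]
(40, np.float64(431.6), np.float64(-268.6))
(30, np.float64(437.4), np.float64(-270.5))
(20, np.float64(442.9), np.float64(-273.8))
(10, np.float64(447.8), np.float64(-278.6))
(0, np.float64(451.5), np.float64(-284.7))
(-10, np.float64(454.4), np.float64(-288.0))
(-20, np.float64(456.8), np.float64(-292.3))
(-30, np.float64(458.4), np.float64(-297.5))
(-40, np.float64(458.8), np.float64(-303.3))
(-50, np.float64(457.7), np.float64(-309.5))
(-60, np.float64(455.1), np.float64(-315.7))
(-70, np.float64(450.9), np.float64(-321.3))
(-80, np.float64(445.3), np.float64(-326.0))
(-90, np.float64(438.5), np.float64(-329.2))
(-100, np.float64(435.9), np.float64(-331.6))
(-110, np.float64(432.5), np.float64(-333.8))
(-120, np.float64(428.1), np.float64(-335.5))
(-130, np.float64(423.0), np.float64(-336.2))
(-140, np.float64(417.4), np.float64(-335.8))
(-150, np.float64(411.6), np.float64(-333.9))
(-160, np.float64(406.1), np.float64(-330.6))
(-170, np.float64(401.2), np.float64(-325.8))
(-180, np.float64(397.
[... 197 characters left out ...]
4(-301.1))
(-230, np.float64(391.3), np.float64(-294.9))
(-240, np.float64(393.9), np.float64(-288.7))
(-250, np.float64(398.1), np.float64(-283.1))
(-260, np.float64(403.7), np.float64(-278.4))
(-270, np.float64(410.5), np.float64(-275.2))
(-280, np.float64(413.1), np.float64(-272.8))
(-290, np.float64(416.5), np.float64(-270.6))
(-300, np.float64(420.9), np.float64(-268.9))
(-310, np.float64(426.0), np.float64(-268.2))
(-320, np.float64(431.6), np.float64(-268.6))
(-330, np.float64(437.4), np.float64(-270.5))
(-340, np.float64(442.9), np.float64(-273.8))
(-350, np.float64(447.8), np.float64(-278.6))
(-360, np.float64(451.5), np.float64(-284.7))
(-370, np.float64(454.4), np.float64(-288.0))
```

Request:
drive_tool:
  motion: "0 -7 36 0 0; 0 -7 36 0 0; 30 -7 36 0 0; 50 -7 36 0 0; 50 -7 36 0 0; 50 -7 36 0 0; 50 -14 31 0 0; 50 -19 28 0 0; 50 -24 23 0 0; 50 -28 17 0 0; 50 -30 14 0 0; 50 -33 9 0 0"

```text
t: 13.52
position: [0.4576, -0.2936, 0.2798]
ee_rot: [[0.0, -1.0, 0.011], [-0.0, 0.011, 1.0], [-1.0, -0.0, -0.0]]
force: [0.0, 0.2, 0.2]
gripper_width: -0.0
```

Run:
```python
from h import *
s=robot.observe();print(s["qpos"],s["position"])
p=viewer.snapshot("scene");crop(p,"s10.png",270,430,120,260,5)
```

```text
[  2.56397153  26.43534644  38.38408201  99.00714903 -18.4317088
  60.98391576 136.46304712] [ 0.457585   -0.29363147  0.27976449]
```

View pics/s10.png

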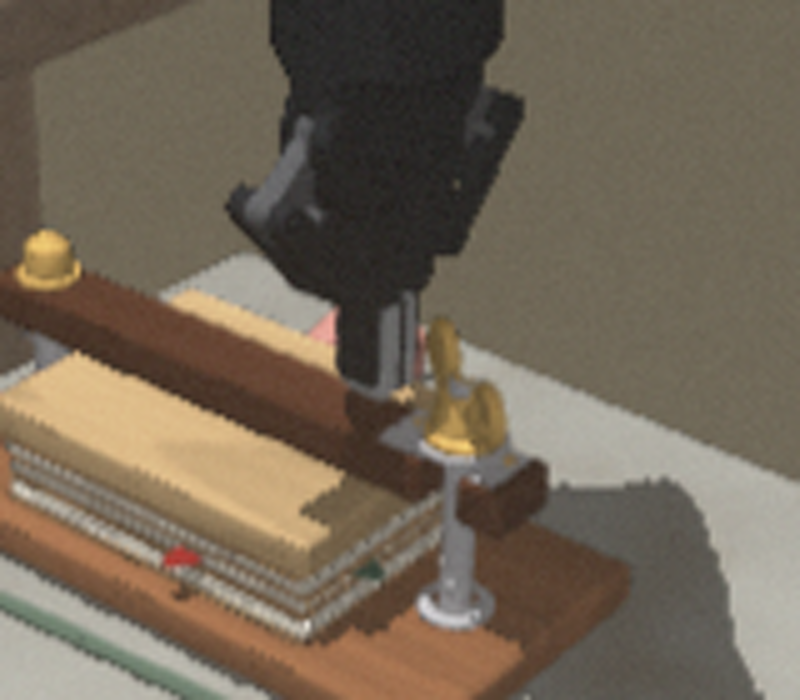

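Request:
drive_tool:
  motion: "0 -1 -4 0 0; 0 -1 -10 0 0; 0 0 -16 0 0; 0 2 -22 0 0; 0 7 -28 0 0; 0 12 -32 0 0; 0 19 -36 0 0; 0 22 -38 0 0; 0 25 -40 0 0; 0 29 -42 0 0; 0 35 -43 0 0; 0 40 -42 0 0"

```text
t: 14.57
position: [0.4162, -0.3352, 0.2797]
ee_rot: [[0.0, -1.0, 0.011], [-0.001, 0.011, 1.0], [-1.0, -0.001, -0.001]]
force: [0.8, -0.7, -0.1]
gripper_width: 0.0
```

Run:
```python
from h import *
s=robot.observe();print(s["qpos"],s["position"])
p=viewer.snapshot("scene");crop(p,"s11.png",270,430,120,260,5)
from orb import *
ref=s["position"][:2]*1e3
print("; ".join("0 %d %d 0 0"%tuple(np.round(tool(p,ref))) for p in range(-150,-270,-10)))
```

```text
[  7.68067277  25.51505479  39.21704531 100.51887939 -18.21666822
  60.39616408 142.62327709] [ 0.41624998 -0.33518918  0.27973851]
0 5 1 0 0; 0 10 5 0 0; 0 15 9 0 0; 0 19 15 0 0; 0 22 19 0 0; 0 24 23 0 0; 0 26 28 0 0; 0 26 34 0 0; 0 25 40 0 0; 0 22 46 0 0; 0 18 52 0 0; 0 13 57 0 0
```

View pics/s11.png

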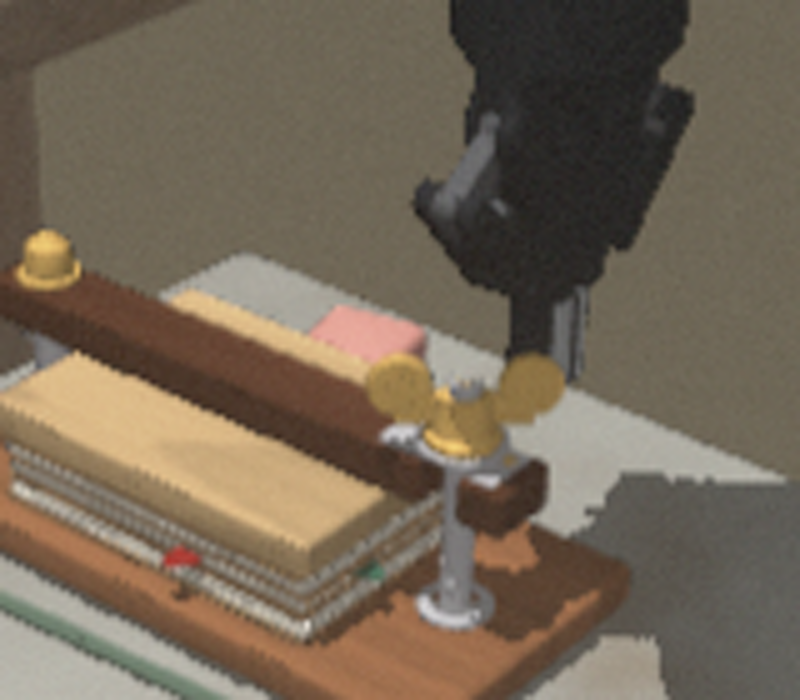

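Request:
drive_tool:
  motion: "0 5 1 0 0; 0 10 5 0 0; 0 15 9 0 0; 0 19 15 0 0; 0 22 19 0 0; 0 24 23 0 0; 0 26 28 0 0; 0 26 34 0 0; 0 25 40 0 0; 0 22 46 0 0; 0 18 52 0 0; 0 13 57 0 0"

```text
t: 15.62
position: [0.4048, -0.2765, 0.2794]
ee_rot: [[-0.001, -1.0, 0.01], [0.001, 0.01, 1.0], [-1.0, 0.001, 0.001]]
force: [0.4, -0.7, -0.5]
gripper_width: -0.0002
```

Run:
```python
from h import *
s=robot.observe();print(s["qpos"],s["position"])
p=viewer.snapshot("scene");crop(p,"s12.png",270,430,120,260,5)
from orb import *
ref=s["position"][:2]*1e3
print("; ".join("0 %d %d 0 0"%tuple(np.round(tool(p,ref))) for p in range(-270,-390,-10)))
```

```text
[  0.70170633  20.36312933  39.73295253 107.2261827  -15.24488892
  57.82393491 136.31095213] [ 0.4047624  -0.27653346  0.27938017]
0 -6 1 0 0; 0 -8 4 0 0; 0 -12 6 0 0; 0 -16 8 0 0; 0 -21 8 0 0; 0 -27 8 0 0; 0 -33 6 0 0; 0 -38 3 0 0; 0 -43 -2 0 0; 0 -47 -8 0 0; 0 -50 -11 0 0; 0 -52 -16 0 0
```

View pics/s12.png

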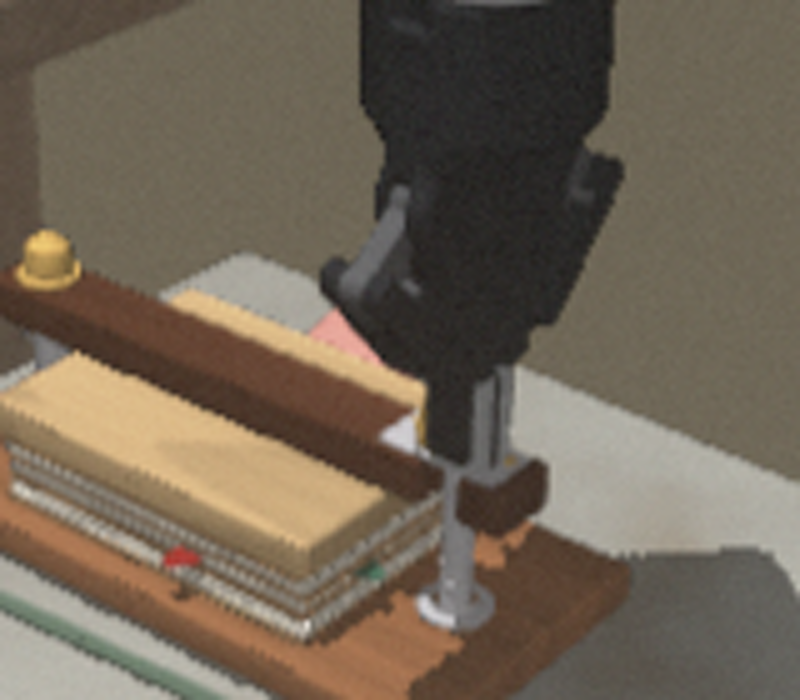

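Request:
drive_tool:
  motion: "0 -6 1 0 0; 0 -8 4 0 0; 0 -12 6 0 0; 0 -16 8 0 0; 0 -21 8 0 0; 0 -27 8 0 0; 0 -33 6 0 0; 0 -38 3 0 0; 0 -43 -2 0 0; 0 -47 -8 0 0; 0 -50 -11 0 0; 0 -52 -16 0 0"

```text
t: 16.67
position: [0.4569, -0.2941, 0.2794]
ee_rot: [[0.0, -1.0, 0.01], [0.001, 0.01, 1.0], [-1.0, -0.0, 0.001]]
force: [-0.4, 2.1, -0.4]
gripper_width: 0.0003
```

Run:
```python
from h import *
s=robot.observe();print(s["qpos"],s["position"])
p=viewer.snapshot("scene");crop(p,"s13.png",270,430,120,260,5)
from orb import *
ref=s["position"][:2]*1e3
print("; ".join("0 %d %d 0 0"%tuple(np.round(tool(p,ref))) for p in range(-390,-510,-10)))
```

```text
[  2.83588071  26.37934379  38.11651834  99.06058798 -18.33883524
  60.92733373 136.49439372] [ 0.45690682 -0.29411733  0.27936772]
0 -2 -3 0 0; 0 -2 -9 0 0; 0 -1 -15 0 0; 0 2 -22 0 0; 0 6 -27 0 0; 0 12 -32 0 0; 0 18 -35 0 0; 0 21 -38 0 0; 0 24 -40 0 0; 0 29 -41 0 0; 0 34 -42 0 0; 0 39 -42 0 0
```

View pics/s13.png

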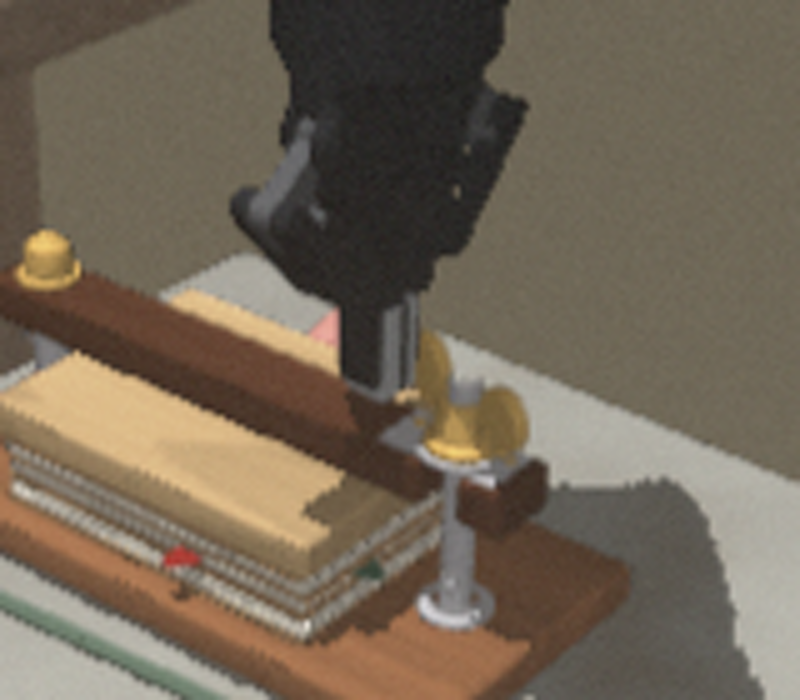

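Request:
drive_tool:
  motion: "0 -2 -3 0 0; 0 -2 -9 0 0; 0 -1 -15 0 0; 0 2 -22 0 0; 0 6 -27 0 0; 0 12 -32 0 0"

```text
t: 17.22
position: [0.4438, -0.3267, 0.2797]
ee_rot: [[0.001, -1.0, 0.011], [-0.001, 0.011, 1.0], [-1.0, -0.001, -0.001]]
force: [0.8, 1.1, -0.2]
gripper_width: -0.0002
```

Run:
```python
from h import *
s=robot.observe();print(s["qpos"],s["position"])
p=viewer.snapshot("scene");crop(p,"s14.png",270,430,120,260,5)
from orb import *
ref=s["position"][:2]*1e3
print("; ".join("0 %d %d 0 0"%tuple(np.round(tool(p,ref))) for p in range(-445,-550,-5)))
```

```text
[  6.6321533   27.25934887  38.29610994  97.86461634 -18.87260677
  61.39756952 140.34889177] [ 0.44378629 -0.3266613   0.27968247]
0 2 -1 0 0; 0 5 -3 0 0; 0 6 -4 0 0; 0 8 -5 0 0; 0 9 -6 0 0; 0 11 -7 0 0; 0 13 -8 0 0; 0 16 -9 0 0; 0 18 -9 0 0; 0 21 -10 0 0; 0 24 -10 0 0; 0 26 -9 0 0; 0 29 -8 0 0; 0 32 -7 0 0; 0 35 -6 0 0; 0 38 -4 0 0; 0 40 -2 0 0; 0 43 1 0 0; 0 45 4 0 0; 0 46 7 0 0; 0 48 8 0 0
```

View pics/s14.png

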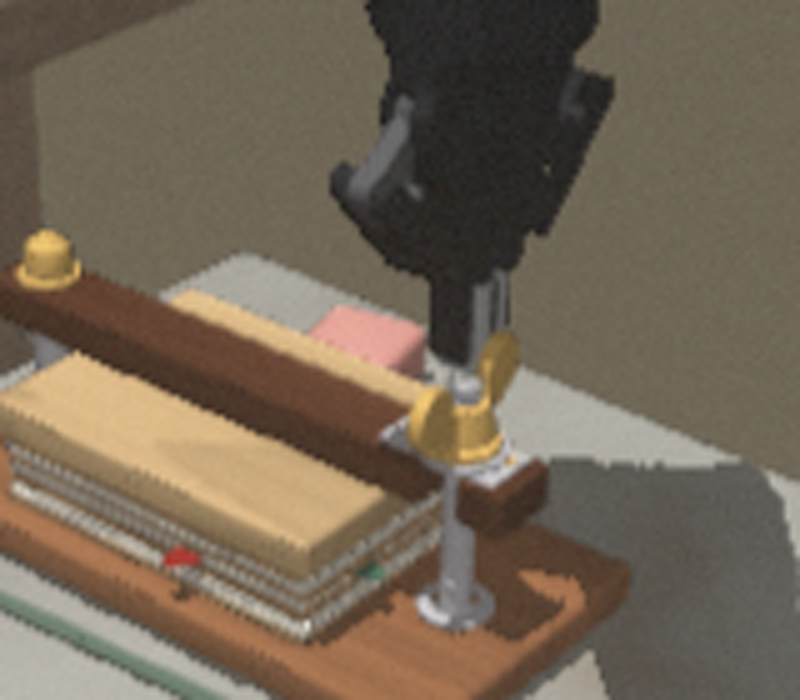

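Request:
drive_tool:
  motion: "0 2 -1 0 0; 0 5 -3 0 0; 0 6 -4 0 0; 0 8 -5 0 0; 0 9 -6 0 0; 0 11 -7 0 0; 0 13 -8 0 0; 0 16 -9 0 0; 0 18 -9 0 0; 0 21 -10 0 0"

```text
t: 18.1
position: [0.4228, -0.3357, 0.2795]
ee_rot: [[0.0, -1.0, 0.011], [-0.0, 0.011, 1.0], [-1.0, -0.0, -0.0]]
force: [1.5, 0.6, -0.1]
gripper_width: 0.0001
```

Request:
drive_tool:
  motion: "0 3 0 0 0; 0 5 1 0 0; 0 8 2 0 0; 0 11 3 0 0; 0 11 3 0 0"

```text
t: 18.52
position: [0.4109, -0.3325, 0.2795]
ee_rot: [[-0.001, -1.0, 0.011], [0.0, 0.011, 1.0], [-1.0, 0.001, 0.0]]
force: [0.9, 0.1, -0.8]
gripper_width: 0.0001
```

Run:
```python
from h import *
s=robot.observe();print(s["position"],s["force"])
p=viewer.snapshot("scene");crop(p,"s15.png",270,430,120,260,5)
from orb import *
ref=s["position"][:2]*1e3
print("; ".join("0 %d %d 0 0"%tuple(np.round(tool(p,ref))) for p in range(-510,-560,-3)))
```

```text
[ 0.41094057 -0.33249919  0.2794828 ] [ 0.85894191  0.06111637 -0.77489661]
0 -1 -1 0 0; 0 1 -1 0 0; 0 3 0 0 0; 0 4 2 0 0; 0 6 3 0 0; 0 7 4 0 0; 0 9 6 0 0; 0 10 7 0 0; 0 11 9 0 0; 0 12 11 0 0; 0 13 13 0 0; 0 14 14 0 0; 0 15 15 0 0; 0 16 16 0 0; 0 17 17 0 0; 0 18 18 0 0; 0 18 19 0 0
```

View pics/s15.png

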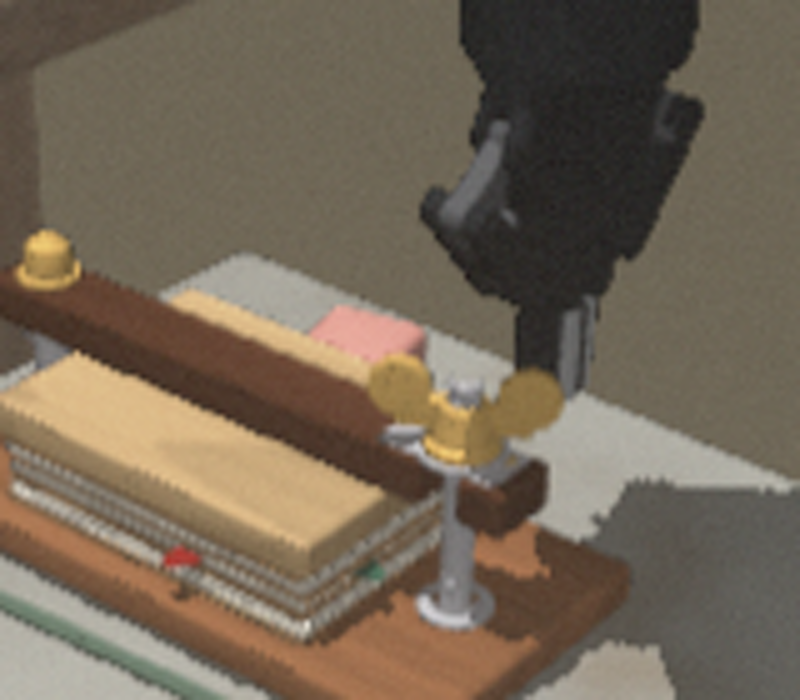

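Request:
drive_tool:
  motion: "0 2 0 0 0; 0 4 1 0 0; 0 6 3 0 0; 0 7 4 0 0; 0 8 5 0 0; 0 8 5 0 0"

```text
t: 19.07
position: [0.4037, -0.3272, 0.2794]
ee_rot: [[-0.0, -1.0, 0.011], [0.0, 0.011, 1.0], [-1.0, 0.0, 0.0]]
force: [1.2, 1.3, 0.5]
gripper_width: -0.0001
```

Request:
drive_tool:
  motion: "0 1 1 0 0; 0 2 2 0 0; 0 2 2 0 0"

```text
t: 19.32
position: [0.4017, -0.3253, 0.2795]
ee_rot: [[-0.0, -1.0, 0.011], [0.0, 0.011, 1.0], [-1.0, 0.0, 0.0]]
force: [-0.3, -0.4, 0.5]
gripper_width: -0.0003
```

Request:
drive_tool:
  motion: "0 1 1 0 0; 0 1 2 0 0; 0 1 2 0 0"

```text
t: 19.57
position: [0.4007, -0.3233, 0.2794]
ee_rot: [[-0.001, -1.0, 0.011], [0.0, 0.011, 1.0], [-1.0, 0.001, 0.0]]
force: [-0.0, -0.1, 1.2]
gripper_width: 0.0001
```

Run:
```python
from h import *
s=robot.observe();print(s["position"],s["force"])
p=viewer.snapshot("scene");crop(p,"s16.png",270,430,120,260,5)
from orb import *
ref=s["position"][:2]*1e3
print([(p,*np.round(tool(p,ref))) for p in range(-520,-560,-3)])
```

```text
[ 0.40067194 -0.32332381  0.27944603] [-0.02262398 -0.08785951  1.17984172]
[(-520, np.float64(-5.0), np.float64(-7.0)), (-523, np.float64(-4.0), np.float64(-6.0)), (-526, np.float64(-2.0), np.float64(-5.0)), (-529, np.float64(-1.0), np.float64(-3.0)), (-532, np.float64(0.0), np.float64(-1.0)), (-535, np.float64(1.0), np.float64(0.0)), (-538, np.float64(3.0), np.float64(2.0)), (-541, np.float64(3.0), np.float64(4.0)), (-544, np.float64(4.0), np.float64(5.0)), (-547, np.float64(5.0), np.float64(6.0)), (-550, np.float64(6.0), np.float64(7.0)), (-553, np.float64(7.0), np.float64(8.0)), (-556, np.float64(8.0), np.float64(9.0)), (-559, np.float64(8.0), np.float64(11.0))]
```

View pics/s16.png

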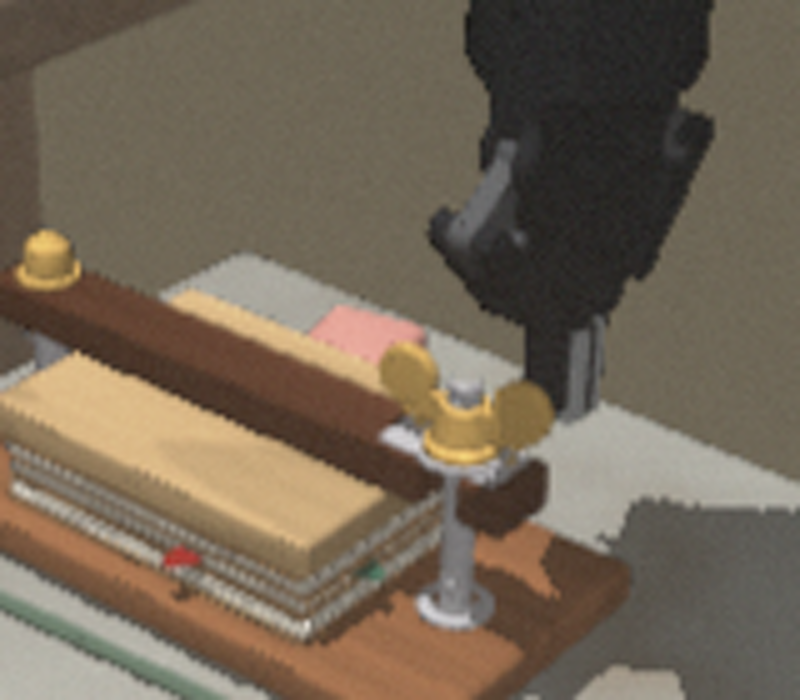

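Request:
drive_tool:
  motion: "0 1 1 0 0; 0 1 2 0 0; 0 1 2 0 0"

```text
t: 19.87
position: [0.3998, -0.3212, 0.2794]
ee_rot: [[-0.0, -1.0, 0.011], [0.0, 0.011, 1.0], [-1.0, 0.0, 0.0]]
force: [-0.3, -0.5, -0.2]
gripper_width: 0.0002
```

Request:
drive_tool:
  motion: "0 1 1 0 0; 0 1 2 0 0; 0 1 2 0 0"

```text
t: 20.12
position: [0.399, -0.3199, 0.2797]
ee_rot: [[0.001, -1.0, 0.011], [-0.002, 0.011, 1.0], [-1.0, -0.001, -0.002]]
force: [0.9, -2.1, -1.9]
gripper_width: 0.0001
```

Request:
drive_tool:
  motion: "0 0 1 0 0; 0 1 2 0 0; 0 1 2 0 0"

```text
t: 20.37
position: [0.3984, -0.319, 0.28]
ee_rot: [[0.003, -1.0, 0.012], [-0.005, 0.012, 1.0], [-1.0, -0.003, -0.005]]
force: [3.0, -6.5, -3.8]
gripper_width: -0.0002
```

Request:
drive_tool:
  motion: "0 0 1 0 0; 0 0 1 0 0; 0 0 1 0 0"

```text
t: 20.62
position: [0.3983, -0.3186, 0.2801]
ee_rot: [[0.003, -1.0, 0.012], [-0.007, 0.012, 1.0], [-1.0, -0.003, -0.007]]
force: [2.5, -7.9, -4.3]
gripper_width: -0.0
```

Request:
drive_tool:
  motion: "0 0 -4 0 0; 0 0 -8 0 0; 0 10 -15 0 0; 0 30 -20 0 0; -40 40 -20 0 0; -80 40 -20 0 0; -110 40 -20 0 0; -110 40 -20 0 0; -110 40 -20 0 0; -110 40 -20 0 0"

```text
t: 21.45
position: [0.357, -0.3355, 0.3886]
ee_rot: [[-0.001, -1.0, 0.011], [0.002, 0.011, 1.0], [-1.0, 0.001, 0.002]]
force: [0.3, -0.3, -0.9]
gripper_width: 0.0001
```

Run:
```python
from h import *
np.set_printoptions(precision=4,suppress=True)
s=robot.observe();print(s["qpos"],s["position"],s["force"])
p=viewer.snapshot("scene");crop(p,"s17.png",270,430,120,260,5)
N=np.array([.4245,-.3022]); cr=lambda X:np.round((proj(p,X)-[270,120])*5,0)
for ph in (170,175,180,185,190):
    u=np.array([np.cos(np.radians(ph)),np.sin(np.radians(ph))])
    for z in(.112,): print(ph,z,[cr([*(N+k*.0225*u),z]) for k in(-1,1)])
q=viewer.snapshot("top");crop(q,"t17.png",280,440,100,260,4)
```

```text
[  5.5464  13.5722  43.2691  98.3817  -9.7652  72.0495 140.4449] [ 0.357  -0.3355  0.3886] [ 0.3029 -0.2535 -0.9163]
170 0.112 [array([426., 363.]), array([515., 417.])]
175 0.112 [array([422., 365.]), array([519., 415.])]
180 0.112 [array([418., 367.]), array([523., 413.])]
185 0.112 [array([415., 370.]), array([526., 411.])]
190 0.112 [array([412., 372.]), array([529., 408.])]
```

View pics/s17.png

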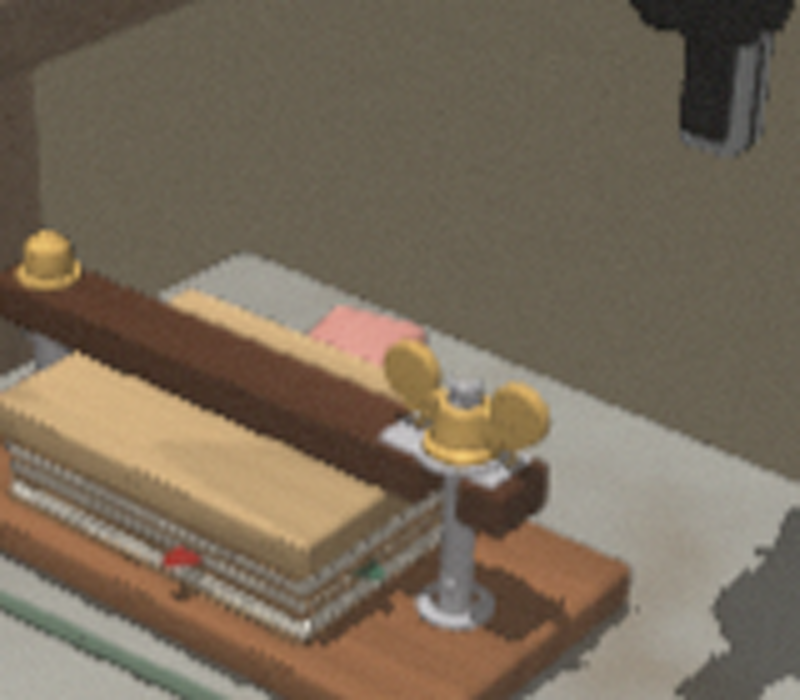

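View pics/t17.png

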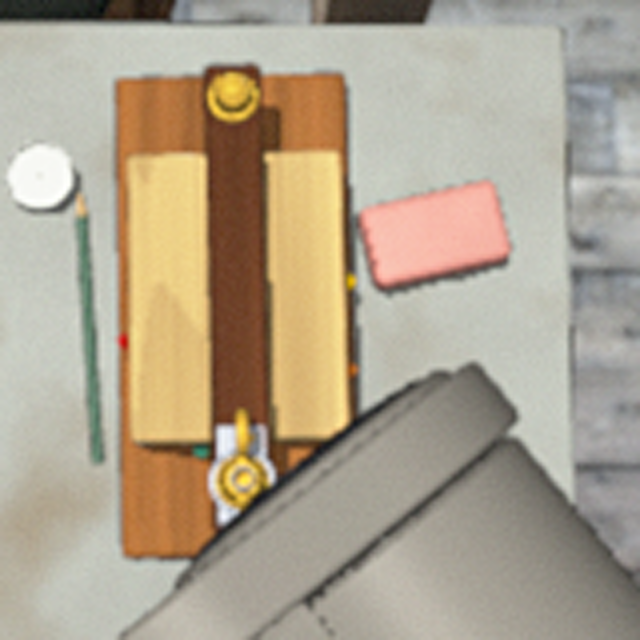

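Run:
```python
from h import *
print(job.sign_off())
```

```text
the job is handed in; nothing more can be done
None
```

The flower press looks closed: the bar is in over the bolt and the nut is down on it. I handed the job in at about 21.5 s of the 72 s; the sign-off gave no verdict.

**Bar:** I pushed its -y flank with the shut fingertips until it reached a firm stop. The force rose to about 7 N where the geometry put the closed position. The pictures show the bolt in the notch and the bar lengthwise within about 0.01 rad.

**Nut:** I turned it clockwise about 1.5 turns in all.
- The first ~30° was a two-finger stroke against both wings. I gave that up because an arm joint was nearing its limit.
- The rest was the shut fingertip carried round behind one wing. It stopped hard with about 8 N on the finger, far above the thread friction.
- The wings ended within a few degrees of where they started, which fits three half turns. I could not read the nut's angle directly.

**Last checks:** the press looks to be in its place, flat and undisturbed, and so do the soap, pencil and tealight. These are by eye from the pictures, not measured. The gripper stands clear, about 11 cm above its stroke height, with no contact force. The only disagreement was about 2 mm between the projected base corner and the picture, which was there before anything was touched.

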